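# Put the jars back in their row and snap the box shut

## Robot

A 6-joint arm with a two-finger parallel gripper is mounted at the origin on a cart in front of the work surface, level with it; the furniture and walls round the work are solid. World frame = base frame: x ahead of the robot, y to its left, z up, the work surface at z = 0. Lengths are in m, angles in rad, forces in N, time in s.
With the tool pointing down it reaches from about 0.3 to 0.75 m from the base axis. Payload 8.5 kg.
Tool frame: the origin (TCP) lies on the centre line of the jaws, within the pads' length; the fingertips stand 14 mm ahead of it and the grasp point (between the pads) lies 5 mm behind it; z points along the fingers, y is the direction in which the jaws open and shut (so a half turn about z gives the same grasp; the last joint's range is limited). The gripper opens to 88 mm and grips with 3 to 60 N. Pads are 18 mm wide; open, the fingers measure 123 mm over their backs; the gripper's body (75 mm by 187 mm) begins 45 mm behind the grasp point.
Start: joints at [1.127, 0.381, 1.297, -0, 1.464, -0.215], TCP at [0.125, 0.536, 0.253] pointing down, gripper open.
Joint ranges: [-3.11, 3.11], [-0.89, 2.33], [0.22, 2.48], [-1.42, 4.56], [0.17, 2.85], [-2.88, 2.88]. Speed limits (rad/s): [2.39, 2.39, 3.14, 3.14, 3.14, 3.14].

## Interface

Orientations are given as a rotation vector (axis times angle).
In Python, from cell import env, optics gives the robot as it stands.
- The arm moves only by the tool jog_arm, never from a script. Its arguments are lists of equal length, an entry for each row: "delta_pos": the shift along the tool's x, y, z in mm, a list of three; "rot": the turn, a rotation vector about the tool's x, y, z in rad, a list of three; "hand": the finger opening in mm, from 0 to 88.1. A call has 1 to 20 rows; each row is the pose to reach, as a shift and turn from the pose measured when the call began, along the tool's axes at that moment; what a row does not reach only later rows make up. A row lasts 1/12 s, in which the tool goes at most 41.7 mm and 7.16 degrees, less where a joint would pass 70% of its speed; a pose out of reach is approached as far as the arm can. A call with a gripper value outside its range is refused whole. The fingers move at their own pace and stop on an object; "grip_force" is the grip in N (left out, the last holds). Time passes only in rows, so rows that repeat a pose let the fingers close. It gives the time, the measured TCP pose, the force and the opening at its end, in the units of the state.
- env.state(): the state, without advancing time (a new reading comes with each control period).
- optics.grab_frame(name): name is "scene" or "top"; returns a dict with "frame" (400x640x3 uint8, red, green, blue), "depth" (400x640 float32, m along the optical axis (not along the pixel's ray), 0 where there is no reading), "fov_y" (degrees; the focal length in pixels is half the picture's height over the tangent of half this angle, whatever the lens; pixels are square), "cx", "cy" (the principal point, pixels), "dist" ([k1, k2, p1, p2, k3] as OpenCV has them; the pictures are not rectified), "R" (3x3) and "t" (3): a world point X has camera coordinates R X + t. Camera axes: x right, y down, z forward; pixel columns grow to the right and rows downward; lengths in m; the calibration is good to about 2 mm. A picture is of the moment at which its call begins.
- env.job_done(): hands the job in, once; it reports no verdict.
The state is a dict: "time_s": time; "q": joint angles; "dq": joint speeds; "joint_torque": joint torques, N m; "position": TCP position; "tcp_rot": TCP orientation; "contact_force": force on the tool from outside, world axes, zero at the start; "wrist_torque": the same for the moment, N m; "opening": finger opening in m.
Only numpy, scipy, OpenCV 4.12 (cv2) and the standard library are available. Lean on these libraries where they do the work, as an engineer would, in place of code of your own. Each camera call takes 0.05 s, during which the arm holds its last target. There are 200 camera calls.

## Task

Two small lidded jars have been left out on the worktop: stand them in the front groove of the open wooden jar box beside the jar that is already there, moving that one along the groove if it leaves no room, so that all three stand flat and upright side by side in a row. Then close the lid and press it down until its catch snaps and it is fully shut. The back row stays in its groove, and the two egg cups are not to be knocked or moved.

Things in the scene. Friction and masses are not known exactly. Their poses are not given: they have to be found in the camera images.
- box: wooden jar box, fixed, 156 mm deep (x, to its hinged back) x 174 wide (y). Origin: centre of underside, z up. Tray with two grooves along y, each 51 mm wide, 150 long (three jars fit with 12 mm to spare), floor 8 mm above the worktop; the wood round them is 20 mm high: 14 mm wide in front, 28 between the grooves, 12 at the ends. Back wall 52 mm high.
- front_row (a point): centre of the floor of the front groove (x = -38.5 mm, z = 8 mm in the box's frame), axes as the box
- back_row (a point): centre of the floor of the back groove (x = +40.5 mm, z = 8 mm in the box's frame), axes as the box
- lid (a joint): lid angle, rad: 0 shut, 1.72 wide open. Wooden hood with clear pane, 156 mm from hinge to front, skirt 32 mm deep at front and sides; open it stands 215 mm high; shut, its top is 57 mm above the worktop, 4 mm of room over standing jars. Friction holds it when about upright; below about 0.8 it sinks, and rests on its spring catch at about 0.06; about 10 N down on the front edge snaps it to 0.
- lid_hinge (a point): middle of the lid's hinge axis (the axis runs along the box's y, at x = +78 mm, z = 52 mm in the box's frame); its frame turns with the lid: when shut, axes as the box; -x points along the lid to its front edge, z out of its upper face
- lid_tab (a point): middle of the wooden pull tab on the lid's front edge, 36 mm wide (y), 12 mm thick (z), standing out 19 mm (its -x) from the front skirt; 166 mm from the hinge. Frame as lid_hinge
- lid_press (a point): point on the upper face of the lid's 24 mm wide wooden front rail, in its middle, 14 mm behind its front edge, 142 mm from the hinge. Frame as lid_hinge
- jar_1: small round storage jar with lid (white with a coloured band that means nothing, grey lid), 46 mm diameter, 40 mm high, 0.09 kg; origin at the centre of its underside, z up along its axis. It stands in the back groove of the jar box, where it belongs.
- jar_2: small round storage jar with lid (white with a coloured band that means nothing, grey lid), 46 mm diameter, 40 mm high, 0.09 kg; origin at the centre of its underside, z up along its axis. It stands in the back groove of the jar box, where it belongs.
- jar_3: small round storage jar with lid (white with a coloured band that means nothing, grey lid), 46 mm diameter, 40 mm high, 0.09 kg; origin at the centre of its underside, z up along its axis. It stands in the back groove of the jar box, where it belongs.
- jar_4: small round storage jar with lid (white with a coloured band that means nothing, grey lid), 46 mm diameter, 40 mm high, 0.09 kg; origin at the centre of its underside, z up along its axis. It stands somewhere along the front groove of the jar box.
- jar_5: small round storage jar with lid (white with a coloured band that means nothing, grey lid), 46 mm diameter, 40 mm high, 0.09 kg; origin at the centre of its underside, z up along its axis. It stands on the worktop outside the box.
- jar_6: small round storage jar with lid (white with a coloured band that means nothing, grey lid), 46 mm diameter, 40 mm high, 0.09 kg; origin at the centre of its underside, z up along its axis. It stands on the worktop outside the box.
- egg_cup_a: egg cup, white with stripes, narrow open mouth, 41 mm diameter, 48 mm high, standing on the worktop; origin at the centre of its underside, z up
- egg_cup_b: egg cup, white with stripes, narrow open mouth, 41 mm diameter, 48 mm high, standing on the worktop; origin at the centre of its underside, z up
There are look-alikes about, which are no part of the job. Leave any blue, purple or red look-alike of the jar_5 alone.

How it is judged:
At the end, for the whole second after the job is handed in: Lid snapped shut (under 0.02 rad). Jars 4-6 in the front groove, 1-3 in the back one: at rest on its floor (3 mm), within 5 mm of its middle line and 55 mm of its centre along it, upright within 0.06 rad. Egg cups within 30 mm of their start, upright within 0.1 rad (value of joint lid below 0.02 rad and velocity of joint lid below 0.05 rad/s and x of jar_1 in the frame of back_row between -0.005 and 0.005 m and y of jar_1 in the frame of back_row between -0.055 and 0.055 m and z of jar_1 in the frame of back_row between -0.003 and 0.003 m and angle between each of jar_1, jar_2, jar_3, jar_4, jar_5, jar_6's own z axis and vertical below 0.06 rad and linear speed of each of jar_1, jar_2, jar_3, jar_4, jar_5, jar_6 below 0.02 m/s and x of jar_2 in the frame of back_row between -0.005 and 0.005 m and y of jar_2 in the frame of back_row between -0.055 and 0.055 m and z of jar_2 in the frame of back_row between -0.003 and 0.003 m and x of jar_3 in the frame of back_row between -0.005 and 0.005 m and y of jar_3 in the frame of back_row between -0.055 and 0.055 m and z of jar_3 in the frame of back_row between -0.003 and 0.003 m and x of jar_4 in the frame of front_row between -0.005 and 0.005 m and y of jar_4 in the frame of front_row between -0.055 and 0.055 m and z of jar_4 in the frame of front_row between -0.003 and 0.003 m and x of jar_5 in the frame of front_row between -0.005 and 0.005 m and y of jar_5 in the frame of front_row between -0.055 and 0.055 m and z of jar_5 in the frame of front_row between -0.003 and 0.003 m and x of jar_6 in the frame of front_row between -0.005 and 0.005 m and y of jar_6 in the frame of front_row between -0.055 and 0.055 m and z of jar_6 in the frame of front_row between -0.003 and 0.003 m and distance of each of egg_cup_b, egg_cup_a from where it was at the start of the episode below 0.03 m and angle between each of egg_cup_b, egg_cup_a's own z axis and vertical below 0.1 rad); the robot touches nothing.
It fails at once if an egg cup is moved more than 30 mm or tipped (distance of any of egg_cup_b, egg_cup_a from where it was at the start of the episode above 0.03 m or angle between any of egg_cup_b, egg_cup_a's own z axis and vertical above 0.3 rad).
It also fails if it takes over 69 s, if anything falls off the work surface, if the arm or the gripper's body presses on something with over 40 N, if the wrist force passes 120 N, or if a joint passes its speed limit or range.

## Working session

There is one attempt and no reset: what is moved stays moved. The work goes in short steps, Python scripts to look and compute and a tool call to move; the robot and the scene stay as the last step left them, time stands still between calls to the robot, and variables do not carry over. Pictures are saved under pics/ and viewed, about 8 in all and at most 12, crops included, and the job is handed in when it is done.

Besides the shell and the picture viewer there is one more tool, called after "Request:" as name(argument=value, ...), one argument or row to a line, values as JSON. jog_arm: Moves the arm, as the interface text tells. Its arguments: {"type":"object","properties":{"delta_pos":{"type":"array"},"rot":{"type":"array"},"hand":{"type":"array"},"grip_force":{"type":"number"}},"required":["delta_pos","rot","hand"]}

```bash
ls; mkdir -p pics
cat > h.py <<'E'
import numpy as np, cv2, pickle
from cell import env, optics
def grab(n,save=None):
    f=optics.grab_frame(n)
    if save: cv2.imwrite('pics/'+save,cv2.cvtColor(f['frame'],cv2.COLOR_RGB2BGR))
    return f
def K(f):
    F=200/np.tan(np.radians(f['fov_y'])/2)
    return np.array([[F,0,f['cx']],[0,F,f['cy']],[0,0,1.]])
def ray(f,uv):
    p=cv2.undistortPoints(np.array(uv,float).reshape(-1,1,2),K(f),np.array(f['dist'],float)).reshape(-1,2)
    d=np.c_[p,np.ones(len(p))]@np.array(f['R']); c=-np.array(f['R']).T@np.array(f['t'])
    return c,d
def onplane(f,uv,z):
    c,d=ray(f,uv); return c+d*((z-c[2])/d[:,2])[:,None]
def cloud(f):
    v,u=np.mgrid[0:400,0:640]; c,d=ray(f,np.c_[u.ravel(),v.ravel()])
    return (c+d*f['depth'].reshape(-1,1)).reshape(400,640,3)
def proj(f,X):
    return cv2.projectPoints(np.array(X,float).reshape(-1,3),cv2.Rodrigues(np.array(f['R']))[0],np.array(f['t'],float),K(f),np.array(f['dist'],float))[0].reshape(-1,2)
E
python3 - <<'E'
from h import *
for n in('scene','top'):
    f=grab(n,n+'0.png'); print(n,f['fov_y'],f['cx'],f['cy'],f['dist'],np.round(f['R'],3).tolist(),f['t'], (f['depth']>0).mean())
print(env.state())
a=[cv2.imread('pics/%s0.png'%n) for n in('scene','top')]
cv2.imwrite('pics/both0.png',np.vstack(a)[:, :])
E
```

```text
pics
scene 46.41218448686778 313.527686041215 188.77609975858442 [-0.10160767  0.          0.          0.          0.        ] [[0.883, -0.469, 0.014], [-0.187, -0.38, -0.906], [0.431, 0.797, -0.423]] [-0.41184877  0.20990125  0.83573853] 0.96976953125
top 51.85536330958131 323.0325798256777 206.04182946325895 [-0.00604013  0.          0.          0.          0.        ] [[-0.016, -0.999, 0.03], [-0.995, 0.012, -0.1], [0.099, -0.032, -0.995]] [0.14091618 0.55235438 0.86454649] 0.995953125
{'time_s': 0.1, 'q': array([ 1.12668739e+00,  3.81150254e-01,  1.29816393e+00, -7.38562255e-06,
        1.46358484e+00, -2.15277582e-01]), 'dq': array([-0.00032533, -0.00147728, -0.00341665,  0.00084347, -0.00091336,
       -0.00159886]), 'joint_torque': array([ 3.67868503e-03, -4.38648212e+01, -2.24912578e+01,  7.14904745e-02,
        3.41668446e-02, -5.95863412e-05]), 'position': array([0.12465274, 0.53545234, 0.25219498]), 'tcp_rot': array([-3.58614905e-01, -3.12063814e+00,  1.94499638e-03]), 'contact_force': array([ 1.23623049, -1.04686755, -0.01833065]), 'wrist_torque': array([-0.01714362, -0.01699897, -0.01750444]), 'opening': 0.08798608290824213}
```

View pics/top0.png

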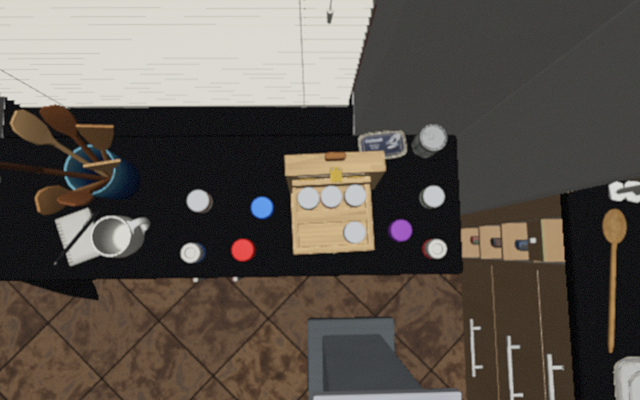

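View pics/scene0.png

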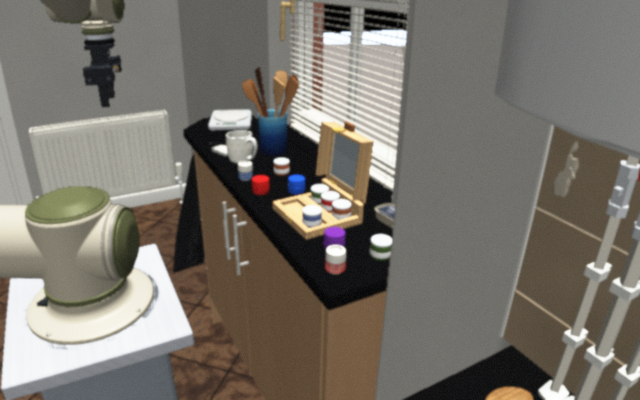

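Top view: worktop black band; box at (332,215) with the lid upright at its back, and jar_4 at (355,232) at the right end of the front groove. Loose white/grey jars are at (199,201) and (432,197), egg cups at (192,252) and (435,248), and red, blue and purple decoys are nearby. The scene view agrees. Next I'll measure.

```bash
cat > meas.py <<'E'
from h import *
f=grab('top'); P=cloud(f); g=cv2.cvtColor(f['frame'],cv2.COLOR_RGB2GRAY); hsv=cv2.cvtColor(f['frame'],cv2.COLOR_RGB2HSV)
for n,(u,v),z in [('j5?',(199,201),.04),('j6?',(432,197),.04),('cupA',(192,252),.048),('cupB',(435,248),.048),('blue',(262,207),.04),('red',(242,250),.04),('purple',(400,230),.04),('j4',(355,232),.048),('b1',(309,197),.048),('b2',(332,196),.048),('b3',(356,195),.048),('can',(432,138),.05),('pack',(383,144),.03)]:
    w=P[v-16:v+17,u-16:u+17]; zz=w[...,2]; m=np.abs(zz-z)<.006
    cand=w[m]; c=onplane(f,[(u,v)],z)[0]
    m2=m&(np.hypot(w[...,0]-c[0],w[...,1]-c[1])<.027)
    vv,uu=np.nonzero(m2)
    if len(vv)<20: print(n,'few',np.round(c,3),np.round(np.percentile(zz,[5,50,95]),3)); continue
    (cx,cy),r=cv2.minEnclosingCircle(np.c_[uu,vv].astype(np.float32))
    pc=onplane(f,[(cx+u-16,cy+v-16),(uu.mean()+u-16,vv.mean()+v-16),(cx+u-16+r,cy+v-16)],z)
    print(n,'circ',np.round(pc[0],4),'mean',np.round(pc[1][:2],4),'r',round(np.linalg.norm(pc[2]-pc[0]),4),'zmed',round(float(np.median(zz[m2])),4),len(vv))
E
python3 meas.py
python3 - <<'E'
from h import *
f=grab('top'); P=cloud(f)
# heights along rows/cols for walls
for v in (20,100,120,137,165,190,210,222,245,260,272): print(v,[ (u,)+tuple(np.round(P[v,u],3)) for u in (20,300,340,400,455,465,500)])
# box wood: hue mask, z ~0.02
hsv=cv2.cvtColor(f['frame'],cv2.COLOR_RGB2HSV)
m=((hsv[...,0]>10)&(hsv[...,0]<30)&(hsv[...,1]>60)&(hsv[...,2]>90)&(np.abs(P[...,2]-.02)<.006)).astype(np.uint8); m[:,:285]=0;m[:,380:]=0;m[:180]=0;m[262:]=0
vv,uu=np.nonzero(m); r=cv2.minAreaRect(np.c_[uu,vv].astype(np.float32)); b=cv2.boxPoints(r); w=onplane(f,b,.02); print('rim',r,np.round(w,4),[round(np.linalg.norm(w[i]-w[i-1]),4) for i in range(4)])
m=(P[...,2]>.17)&(np.abs(P[...,1])<.3)&(P[...,0]>.4)&(P[...,0]<.8); q=P[m]; print('lid',len(q),np.percentile(q,[1,50,99],axis=0).round(3) if len(q) else'')
im=cv2.resize(f['frame'][110:290,150:470],None,fx=2.5,fy=2.5,interpolation=cv2.INTER_CUBIC); cv2.imwrite('pics/crop1.png',cv2.cvtColor(im,cv2.COLOR_RGB2BGR))
E
```

```text
j5? circ [0.5668 0.3972 0.04  ] mean [0.5671 0.3973] r 0.0231 zmed 0.0394 371
j6? circ [ 0.5705 -0.1026  0.04  ] mean [ 0.5705 -0.103 ] r 0.0232 zmed 0.0391 353
cupA circ [0.4578 0.409  0.048 ] mean [0.4583 0.409 ] r 0.0199 zmed 0.046 275
cupB circ [ 0.4578 -0.1023  0.048 ] mean [ 0.4585 -0.1028] r 0.0201 zmed 0.0462 262
blue circ [0.5511 0.263  0.04  ] mean [0.5511 0.263 ] r 0.0225 zmed 0.0395 360
red circ [0.4621 0.3031 0.04  ] mean [0.4624 0.3034] r 0.0231 zmed 0.0396 375
purple circ [ 0.4985 -0.0315  0.04  ] mean [ 0.4987 -0.0318] r 0.023 zmed 0.0395 359
j4 circ [0.4956 0.0675 0.048 ] mean [0.4955 0.0676] r 0.0228 zmed 0.0474 364
b1 circ [0.5726 0.1631 0.048 ] mean [0.57   0.1639] r 0.0258 zmed 0.0474 374
b2 circ [0.5751 0.1156 0.048 ] mean [0.5723 0.1158] r 0.0258 zmed 0.0473 374
b3 circ [0.576  0.0658 0.048 ] mean [0.5741 0.065 ] r 0.0251 zmed 0.0474 373
can few [ 0.696 -0.104  0.05 ] [-0.001  0.068  0.08 ]
pack circ [0.686  0.0011 0.03  ] mean [ 0.6875 -0.0022] r 0.0255 zmed 0.0249 34
20 [(20, np.float64(0.791), np.float64(0.567), np.float64(0.349)), (300, np.float64(0.792), n
[... 4574 characters left out ...]
003)), (340, np.float64(0.411), np.float64(0.097), np.float64(-0.001)), (400, np.float64(0.409), np.float64(-0.034), np.float64(0.003)), (455, np.float64(0.406), np.float64(-0.158), np.float64(-0.002)), (465, np.float64(0.359), np.float64(-0.445), np.float64(-0.707)), (500, np.float64(0.377), np.float64(-0.446), np.float64(-0.407))]
rim ((332.24615478515625, 218.93075561523438), (66.78590393066406, 80.26512145996094), 86.8201675415039) [[0.5957 0.2037 0.02  ]
 [0.6036 0.028  0.02  ]
 [0.4578 0.0239 0.02  ]
 [0.451  0.1969 0.02  ]] [np.float64(0.1448), np.float64(0.1759), np.float64(0.1458), np.float64(0.1732)]
lid 55674 [[ 0.466 -0.182  0.178]
 [ 0.72  -0.091  0.374]
 [ 0.797  0.288  0.911]]
```

View pics/crop1.png

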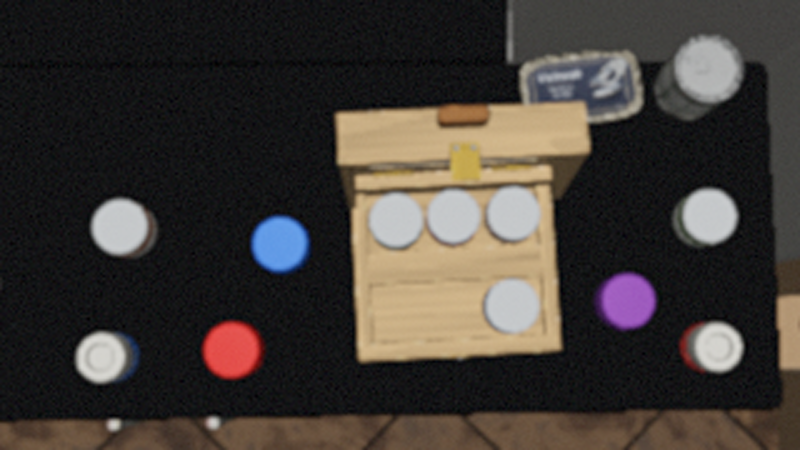

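Measurements agree with the given sizes: the rim is 174 mm wide, jars are 46 mm and the tops are at 40/48 mm. Box yaw is about 0.042 and front_row about (0.494, 0.112). jar_4 sits 45 mm to the right of it. The egg cups are the two at x≈0.458. Next is a helper that converts world targets to tool deltas.

```bash
cat > go.py <<'E'
# usage: go.py "x y z phi_deg" ... -> rows (mm, rotvec) in current tool axes; tool down, tool y at phi in world
import sys
from h import *
from scipy.spatial.transform import Rotation as R
s=env.state(); p=np.array(s['position']); R0=R.from_rotvec(s['tcp_rot'])
print('t',s['time_s'],'pos',p.round(4),'phi',np.degrees(np.arctan2(*R0.as_matrix()[[1,0],1])).round(1),'F',np.round(s['contact_force'],1),'open',round(s['opening'],4),'q',np.round(s['q'],2))
for a in sys.argv[1:]:
    x,y,z,ph=map(float,a.split()); c,n=np.cos(np.radians(ph)),np.sin(np.radians(ph))
    Rt=R.from_matrix(np.array([[-n,c,0],[c,n,0],[0,0,-1.]]))
    if abs(np.linalg.det(Rt.as_matrix())-1)>1e-6: print('det?')
    print(a,'->',R0.inv().apply(np.array([x,y,z])-p).round(4)*1000,(R0.inv()*Rt).as_rotvec().round(3))
E
python3 go.py "0.35 .45 .2 27" "0.567 .397 .13 -22.6" "0.567 .397 .034 -22.6"
python3 - <<'E'
fr=(.494,.1121);c,s=.9991,.042
for n,xb,yb in[('L',0,.051),('M',0,0),('R',0,-.051),('j4',0,-.0446),('hinge',.1165,0),('press',.1165-.142,0),('tab',.1165-.166,0)]: print(n,round(fr[0]+c*xb-s*yb,4),round(fr[1]+s*xb+c*yb,4))
E
```

```text
t 0.2 pos [0.1247 0.5355 0.2524] phi 76.9 F [-0.1 -0.3 -0.6] open 0.0879 q [ 1.13  0.38  1.3   0.    1.46 -0.22]
0.35 .45 .2 27 -> [-238.8  -32.2   52.4] [-0.001  0.     0.871]
0.567 .397 .13 -22.6 -> [-462.2  -34.5  122.3] [-1.000e-03  1.000e-03  1.736e+00]
0.567 .397 .034 -22.6 -> [-462.2  -34.4  218.3] [-1.000e-03  1.000e-03  1.736e+00]
L 0.4919 0.1631
M 0.494 0.1121
R 0.4961 0.0611
j4 0.4959 0.0675
hinge 0.6104 0.117
press 0.4685 0.111
tab 0.4445 0.11
```

Request:
jog_arm(
  delta_pos=[
    [-462,-34,122],
    [-462,-34,122],
    [-462,-34,122],
    [-462,-34,122],
    [-462,-34,122],
    [-462,-34,122],
    [-462,-34,122],
    [-462,-34,122],
    [-462,-34,122],
    [-462,-34,122],
    [-462,-34,122],
    [-462,-34,122],
    [-462,-34,122],
    [-462,-34,122],
    [-462,-34,122],
    [-462,-34,122],
  ],
  rot=[
    [0,0,1.736],
    [0,0,1.736],
    [0,0,1.736],
    [0,0,1.736],
    [0,0,1.736],
    [0,0,1.736],
    [0,0,1.736],
    [0,0,1.736],
    [0,0,1.736],
    [0,0,1.736],
    [0,0,1.736],
    [0,0,1.736],
    [0,0,1.736],
    [0,0,1.736],
    [0,0,1.736],
    [0,0,1.736],
  ],
  hand=[80,80,80,80,80,80,80,80,80,80,80,80,80,80,80,80],
  grip_force=15,
)

```text
time_s: 1.53
position: [0.5668, 0.3975, 0.1301]
tcp_rot: [2.61, 1.748, -0.002]
contact_force: [-0.2, -0.5, -0.6]
opening: 0.0797
```

```bash
python3 go.py "0.567 .397 .034 -22.6"
```

```text
t 1.5333 pos [0.5668 0.3975 0.1301] phi -22.4 F [-0.2 -0.5 -0.6] open 0.0797 q [ 0.44  0.73  1.03 -0.    1.39  0.83]
0.567 .397 .034 -22.6 -> [-0.3  0.4 96.1] [-0.     0.001  0.004]
```

Request:
jog_arm(
  delta_pos=[
    [0,0,30],
    [0,0,60],
    [0,0,85],
    [0,0,96],
    [0,0,96],
    [0,0,96],
    [0,0,96],
    [0,0,96],
    [0,0,96],
    [0,0,96],
    [0,0,96],
    [0,0,70],
    [0,0,40],
    [0,0,10],
    [0,0,-10],
    [0,0,-10],
  ],
  rot=[
    [0,0,0],
    [0,0,0],
    [0,0,0],
    [0,0,0],
    [0,0,0],
    [0,0,0],
    [0,0,0],
    [0,0,0],
    [0,0,0],
    [0,0,0],
    [0,0,0],
    [0,0,0],
    [0,0,0],
    [0,0,0],
    [0,0,0],
    [0,0,0],
  ],
  hand=[80,80,80,80,80,40,40,40,40,40,40,40,40,40,40,40],
)

```text
time_s: 2.87
position: [0.5682, 0.3983, 0.1453]
tcp_rot: [2.609, 1.748, 0.011]
contact_force: [0.2, 0.2, -0.4]
opening: 0.0454
```

```bash
python3 go.py "0.492 .1626 .12 -22.6" "0.492 .1626 .042 -22.6"
python3 - <<'E'
from h import *
f=grab('scene','s1.png'); im=cv2.resize(f['frame'][90:290,170:410],None,fx=3,fy=3,interpolation=cv2.INTER_CUBIC); cv2.imwrite('pics/s1c.png',im[...,::-1])
E
```

```text
t 2.8667 pos [0.5682 0.3983 0.1453] phi -22.4 F [ 0.2  0.2 -0.4] open 0.0454 q [ 0.44  0.71  1.01 -0.    1.41  0.83]
0.492 .1626 .12 -22.6 -> [-247.1   19.1   24.1] [ 0.005 -0.005  0.004]
0.492 .1626 .042 -22.6 -> [-247.5   18.7  102.1] [ 0.005 -0.005  0.004]
```

View pics/s1c.png

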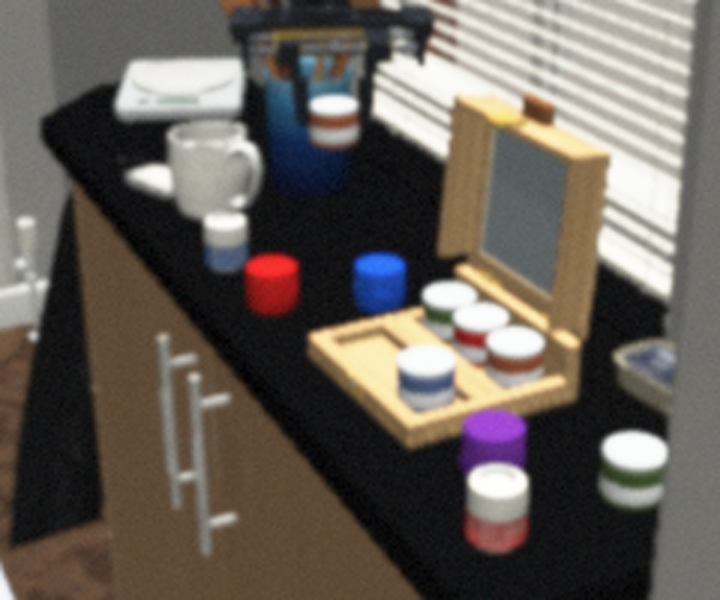

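The jar is held upright. I'll route in from the front so the gripper body stays clear of the open lid.

```bash
python3 go.py "0.45 .3 .12 -22.6" "0.45 .1626 .12 -22.6" "0.492 .1626 .11 -22.6" "0.492 .1626 .050 -22.6"
```

```text
t 2.9167 pos [0.5674 0.3979 0.1422] phi -22.4 F [-0.4 -0.3 -2. ] open 0.0453 q [ 0.44  0.72  1.01 -0.    1.41  0.83]
0.45 .3 .12 -22.6 -> [-135.2  -71.4   21.8] [ 0.003 -0.002  0.004]
0.45 .1626 .12 -22.6 -> [-262.3  -19.1   21.7] [ 0.003 -0.002  0.004]
0.492 .1626 .11 -22.6 -> [-246.3   19.7   31.8] [ 0.003 -0.002  0.004]
0.492 .1626 .050 -22.6 -> [-246.4   19.6   91.8] [ 0.003 -0.002  0.004]
```

Request:
jog_arm(
  delta_pos=[
    [-35,-18,5],
    [-70,-36,11],
    [-103,-54,16],
    [-135,-71,22],
    [-170,-57,22],
    [-205,-43,22],
    [-240,-28,22],
    [-262,-19,22],
    [-262,-19,22],
    [-254,0,25],
    [-246,20,32],
    [-246,20,32],
    [-246,20,50],
    [-246,20,70],
    [-246,20,85],
    [-246,20,92],
    [-246,20,92],
    [-246,20,92],
  ],
  rot=[
    [0,0,0],
    [0,0,0],
    [0,0,0],
    [0,0,0],
    [0,0,0],
    [0,0,0],
    [0,0,0],
    [0,0,0],
    [0,0,0],
    [0,0,0],
    [0,0,0],
    [0,0,0],
    [0,0,0],
    [0,0,0],
    [0,0,0],
    [0,0,0],
    [0,0,0],
    [0,0,0],
  ],
  hand=[40,40,40,40,40,40,40,40,40,40,40,40,40,40,40,40,40,40],
)

```text
time_s: 4.42
position: [0.4922, 0.1631, 0.0496]
tcp_rot: [2.609, 1.749, 0.003]
contact_force: [-0.5, -0.0, -1.5]
opening: 0.0457
```

```bash
python3 go.py "0.492 .1626 .042 -22.6"
python3 - <<'E'
from h import *
f=grab('scene','s2.png'); im=cv2.resize(f['frame'][130:250,260:400],None,fx=5,fy=5,interpolation=cv2.INTER_CUBIC); cv2.imwrite('pics/s2c.png',im[...,::-1])
E
```

```text
t 4.4167 pos [0.4922 0.1631 0.0496] phi -22.4 F [-0.5 -0.  -1.5] open 0.0457 q [0.09 0.57 1.66 0.   0.91 0.48]
0.492 .1626 .042 -22.6 -> [-0.5 -0.   7.6] [ 0.002 -0.002  0.004]
```

View pics/s2c.png

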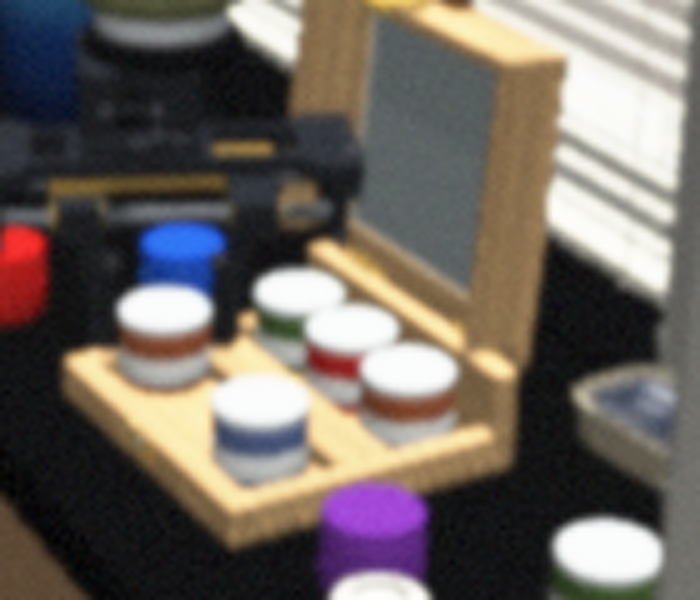

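The jar is at the left end of the front groove with its bottom just below the rim and no contact force. I'll lower, release and lift.

Request:
jog_arm(
  delta_pos=[
    [0,0,4],
    [0,0,7],
    [0,0,8],
    [0,0,8],
    [0,0,8],
    [0,0,8],
    [0,0,8],
    [0,0,8],
    [0,0,0],
    [0,0,-25],
    [0,0,-60],
    [0,0,-70],
    [0,0,-70],
  ],
  rot=[
    [0,0,0],
    [0,0,0],
    [0,0,0],
    [0,0,0],
    [0,0,0],
    [0,0,0],
    [0,0,0],
    [0,0,0],
    [0,0,0],
    [0,0,0],
    [0,0,0],
    [0,0,0],
    [0,0,0],
  ],
  hand=[40,40,40,40,62,62,62,62,62,62,62,62,62],
)

```text
time_s: 5.55
position: [0.4934, 0.1632, 0.1232]
tcp_rot: [2.607, 1.747, 0.013]
contact_force: [0.4, 0.0, 0.3]
opening: 0.0618
```

```bash
python3 go.py "0.45 .11 .11 0" "0.4957 .0675 .1 27" "0.4957 .0675 .042 27" "0.4960 .0615 .042 27"
```

```text
t 5.55 pos [0.4934 0.1632 0.1232] phi -22.3 F [0.4 0.  0.3] open 0.0618 q [0.09 0.46 1.58 0.   1.09 0.48]
0.45 .11 .11 0 -> [-65.8 -20.   12.8] [ 0.009 -0.003 -0.39 ]
0.4957 .0675 .1 27 -> [-87.8  38.3  23.1] [ 0.01  -0.001 -0.861]
0.4957 .0675 .042 27 -> [-88.   37.8  81.1] [ 0.01  -0.001 -0.861]
0.4960 .0615 .042 27 -> [-93.5  40.4  81.1] [ 0.01  -0.001 -0.861]
```

Request:
jog_arm(
  delta_pos=[
    [-22,-7,5],
    [-44,-14,10],
    [-66,-20,13],
    [-66,-20,13],
    [-74,0,16],
    [-81,18,20],
    [-88,38,23],
    [-88,38,23],
    [-88,38,23],
    [-88,38,45],
    [-88,38,70],
    [-88,38,81],
    [-88,38,81],
    [-88,38,81],
    [-88,38,81],
    [-88,38,81],
    [-88,38,81],
    [-90,39,81],
    [-92,40,81],
    [-94,41,81],
  ],
  rot=[
    [0,0,-0.12],
    [0,0,-0.24],
    [0,0,-0.36],
    [0,0,-0.48],
    [0,0,-0.6],
    [0,0,-0.72],
    [0,0,-0.84],
    [0,0,-0.861],
    [0,0,-0.861],
    [0,0,-0.861],
    [0,0,-0.861],
    [0,0,-0.861],
    [0,0,-0.861],
    [0,0,-0.861],
    [0,0,-0.861],
    [0,0,-0.861],
    [0,0,-0.861],
    [0,0,-0.861],
    [0,0,-0.861],
    [0,0,-0.861],
  ],
  hand=[62,62,62,62,62,62,62,62,62,62,62,62,62,40,40,40,40,40,40,40],
  grip_force=10,
)

```text
time_s: 7.22
position: [0.4968, 0.061, 0.043]
tcp_rot: [1.638, 2.671, 0.012]
contact_force: [-0.6, 4.2, 7.2]
opening: 0.0459
```

```bash
python3 go.py  "0.4960 .0615 .042 27" "0.4960 .0615 .12 27"
```

```text
t 7.2167 pos [0.4968 0.061  0.043 ] phi 27.0 F [-0.6  4.2  7.2] open 0.0459 q [-0.12  0.56  1.72  0.    0.85 -0.59]
0.4960 .0615 .042 27 -> [ 0.8 -0.5  1. ] [ 0.011  0.003 -0.001]
0.4960 .0615 .12 27 -> [  0.5   0.3 -77. ] [ 0.011  0.003 -0.001]
```

Jar slid and just touching the end wall. I'll back off a touch, release and lift, then measure.

Request:
jog_arm(
  delta_pos=[
    [1,0,0],
    [1,0,0],
    [1,0,0],
    [1,0,0],
    [1,0,0],
    [1,0,-10],
    [1,0,-40],
    [1,0,-77],
    [0,0,-80],
    [-25,-20,-85],
    [-50,-45,-85],
    [-75,-75,-85],
    [-75,-75,-85],
  ],
  rot=[
    [0,0,0],
    [0,0,0],
    [0,0,0],
    [0,0,0],
    [0,0,0],
    [0,0,0],
    [0,0,0],
    [0,0,0],
    [0,0,0],
    [0,0,0.1],
    [0,0,0.2],
    [0,0,0.3],
    [0,0,0.4],
  ],
  hand=[40,62,62,62,62,62,62,62,62,80,80,80,80],
  grip_force=15,
)

```text
time_s: 8.3
position: [0.4615, -0.0443, 0.1272]
tcp_rot: [2.148, 2.284, 0.012]
contact_force: [1.5, -0.4, 0.9]
opening: 0.0799
```

```bash
sed -i "s/('j4',(355,232),.048)/('j4',(357,232),.048),('jL',(310,232),.048)/" meas.py; python3 meas.py | grep -E "^(j|cup|b[123])"; python3 go.py "0.45 -.05 .13 0" "0.5705 -.103 .13 0" "0.5705 -.103 .034 0"
python3 - <<'E'
from h import *
f=grab('top','t2.png'); im=cv2.resize(f['frame'][110:290,150:470],None,fx=2.5,fy=2.5,interpolation=cv2.INTER_CUBIC); cv2.imwrite('pics/t2c.png',im[...,::-1])
E
```

```text
j5? few [0.567 0.396 0.04 ] [-0.002  0.     0.003]
j6? circ [ 0.5792 -0.1026  0.04  ] mean [ 0.5845 -0.1024] r 0.0207 zmed 0.0395 101
cupA circ [0.4582 0.4092 0.048 ] mean [0.4583 0.409 ] r 0.0197 zmed 0.0462 270
cupB few [ 0.46  -0.101  0.048] [0.39  0.413 0.433]
j4 circ [0.4967 0.0621 0.048 ] mean [0.4964 0.0622] r 0.0228 zmed 0.0474 367
jL circ [0.4936 0.1641 0.048 ] mean [0.4937 0.1639] r 0.0226 zmed 0.0476 363
b1 circ [0.5726 0.1631 0.048 ] mean [0.5701 0.1639] r 0.0258 zmed 0.0476 377
b2 circ [0.5745 0.1156 0.048 ] mean [0.5723 0.1158] r 0.0252 zmed 0.0475 372
b3 circ [0.5762 0.0646 0.048 ] mean [0.5742 0.065 ] r 0.0251 zmed 0.0472 375
t 8.35 pos [ 0.4623 -0.0424  0.1273] phi 3.2 F [ 0.3  1.1 -0. ] open 0.0798 q [-0.35  0.37  1.73  0.01  1.03 -0.41]
0.45 -.05 .13 0 -> [ -6.9 -12.6  -2.9] [ 0.011 -0.002  0.055]
0.5705 -.103 .13 0 -> [-66.5 104.7  -1.7] [ 0.011 -0.002  0.055]
0.5705 -.103 .034 0 -> [-66.6 103.7  94.3] [ 0.011 -0.002  0.055]
```

View pics/t2c.png

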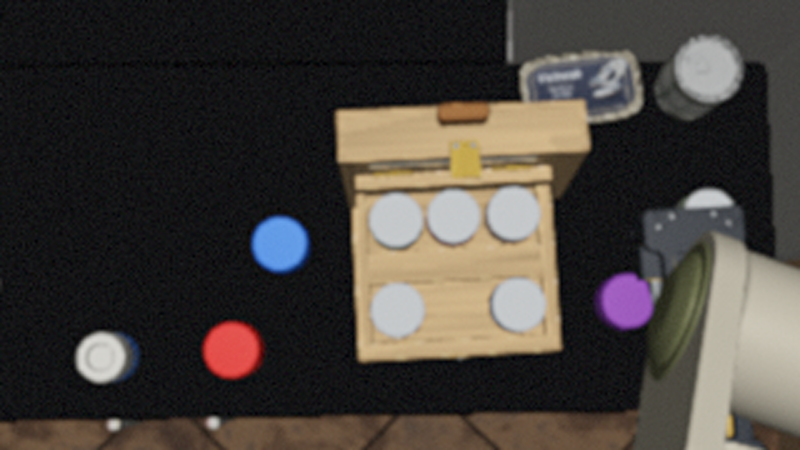

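Left jar and jar_4 are 102 mm apart, each at an end of the front groove, with a 56 mm gap for the last jar. The back row and cup A have not moved. Now the right jar: hover first.

Request:
jog_arm(
  delta_pos=[
    [-16,26,-2],
    [-33,52,-2],
    [-50,78,-2],
    [-66,104,-2],
    [-66,104,-2],
    [-66,104,-2],
    [-66,104,25],
    [-66,104,50],
    [-66,104,75],
    [-66,104,90],
    [-66,104,94],
    [-66,104,94],
  ],
  rot=[
    [0.011,0,0.055],
    [0.011,0,0.055],
    [0.011,0,0.055],
    [0.011,0,0.055],
    [0.011,0,0.055],
    [0.011,0,0.055],
    [0.011,0,0.055],
    [0.011,0,0.055],
    [0.011,0,0.055],
    [0.011,0,0.055],
    [0.011,0,0.055],
    [0.011,0,0.055],
  ],
  hand=[80,80,80,80,80,80,80,80,80,80,80,80],
)

```text
time_s: 9.4
position: [0.571, -0.0986, 0.0337]
tcp_rot: [-2.203, -2.234, -0.001]
contact_force: [0.6, 0.3, 0.4]
opening: 0.08
```

```bash
python3 go.py "0.5705 -.103 .034 0" "0.5705 -.103 .13 0" "0.44 -.05 .12 0" "0.44 .1131 .12 2.4" "0.4951 .1131 .11 2.4" "0.4951 .1131 .05 2.4"
```

```text
t 9.4 pos [ 0.571  -0.0986  0.0337] phi 0.8 F [0.6 0.3 0.4] open 0.08 q [-0.38  0.67  1.49  0.    0.98 -0.39]
0.5705 -.103 .034 0 -> [-4.4 -0.5 -0.3] [-0.002 -0.003  0.014]
0.5705 -.103 .13 0 -> [ -4.1  -0.8 -96.3] [-0.002 -0.003  0.014]
0.44 -.05 .12 0 -> [  50.7 -130.5  -85.9] [-0.002 -0.003  0.014]
0.44 .1131 .12 2.4 -> [ 213.8 -128.2  -85.4] [-0.002 -0.003 -0.028]
0.4951 .1131 .11 2.4 -> [213.  -73.1 -75.5] [-0.002 -0.003 -0.028]
0.4951 .1131 .05 2.4 -> [212.8 -72.9 -15.5] [-0.002 -0.003 -0.028]
```

Request:
jog_arm(
  delta_pos=[
    [-4,0,0],
    [-4,0,0],
    [-4,0,0],
    [-4,0,0],
    [-4,0,0],
    [-4,0,0],
    [-4,0,0],
    [-4,0,0],
    [-4,0,-30],
    [-4,0,-60],
    [-4,0,-90],
    [-4,0,-96],
    [10,-35,-94],
    [24,-68,-92],
    [38,-100,-89],
    [51,-130,-86],
    [51,-130,-86],
    [51,-130,-86],
  ],
  rot=[
    [0,0,0],
    [0,0,0],
    [0,0,0],
    [0,0,0],
    [0,0,0],
    [0,0,0],
    [0,0,0],
    [0,0,0],
    [0,0,0],
    [0,0,0],
    [0,0,0],
    [0,0,0],
    [0,0,-0.01],
    [0,0,-0.028],
    [0,0,-0.028],
    [0,0,-0.028],
    [0,0,-0.028],
    [0,0,-0.028],
  ],
  hand=[80,80,40,40,40,40,40,40,40,40,40,40,40,40,40,40,40,40],
)

```text
time_s: 10.9
position: [0.4393, -0.0491, 0.1198]
tcp_rot: [-2.17, -2.264, 0.0]
contact_force: [1.0, -0.6, -0.6]
opening: 0.0453
```

```bash
python3 go.py "0.44 .1131 .12 2.4" "0.4951 .1131 .11 2.4" "0.4951 .1131 .05 2.4"
```

```text
t 10.9 pos [ 0.4393 -0.0491  0.1198] phi 2.4 F [ 1.  -0.6 -0.6] open 0.0453 q [-0.38  0.36  1.79  0.    1.   -0.42]
0.44 .1131 .12 2.4 -> [162.    7.5   0.3] [-0.004 -0.003  0.   ]
0.4951 .1131 .11 2.4 -> [159.7  62.6  10.1] [-0.004 -0.003  0.   ]
0.4951 .1131 .05 2.4 -> [159.5  62.8  70.1] [-0.004 -0.003  0.   ]
```

Request:
jog_arm(
  delta_pos=[
    [40,2,0],
    [80,4,0],
    [120,6,0],
    [160,8,0],
    [160,8,0],
    [160,35,5],
    [160,63,10],
    [160,63,10],
    [160,63,10],
    [160,63,30],
    [160,63,45],
    [160,63,58],
    [160,63,66],
    [160,63,70],
    [160,63,70],
  ],
  rot=[
    [0,0,0],
    [0,0,0],
    [0,0,0],
    [0,0,0],
    [0,0,0],
    [0,0,0],
    [0,0,0],
    [0,0,0],
    [0,0,0],
    [0,0,0],
    [0,0,0],
    [0,0,0],
    [0,0,0],
    [0,0,0],
    [0,0,0],
  ],
  hand=[40,40,40,40,40,40,40,40,40,40,40,40,40,40,40],
)

```text
time_s: 12.15
position: [0.495, 0.1135, 0.0496]
tcp_rot: [-2.17, -2.264, 0.002]
contact_force: [-0.0, 0.0, -1.4]
opening: 0.0454
```

```bash
python3 go.py "0.4951 .1131 .042 2.4"
python3 - <<'E'
from h import *
f=grab('scene','s3.png'); im=cv2.resize(f['frame'][130:250,260:400],None,fx=5,fy=5,interpolation=cv2.INTER_CUBIC); cv2.imwrite('pics/s3c.png',im[...,::-1])
E
```

```text
t 12.15 pos [0.495  0.1135 0.0496] phi 2.4 F [-0.   0.  -1.4] open 0.0454 q [-0.01  0.56  1.69  0.    0.9  -0.05]
0.4951 .1131 .042 2.4 -> [-0.4  0.1  7.6] [-0.005 -0.003  0.   ]
```

View pics/s3c.png

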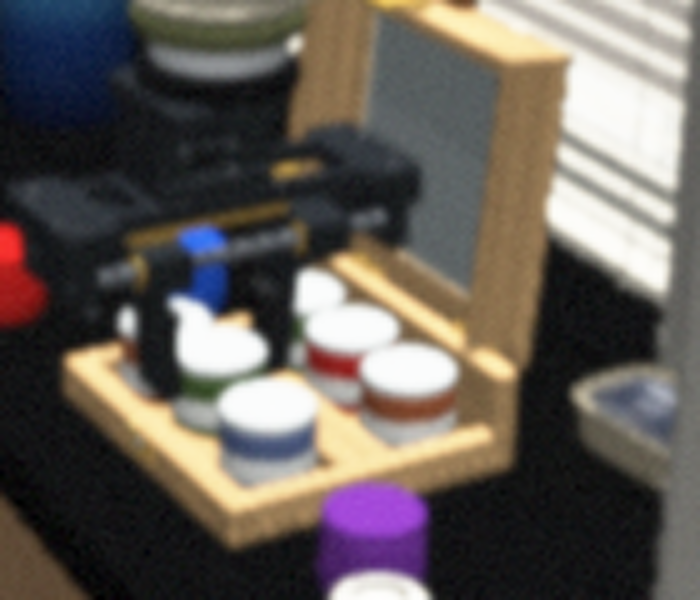

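The third jar is lined up between its neighbours with no contact. Lower, release, and retreat up and forward.

Request:
jog_arm(
  delta_pos=[
    [0,0,4],
    [0,0,7],
    [0,0,8],
    [0,0,8],
    [0,0,8],
    [0,0,8],
    [0,0,8],
    [0,0,8],
    [0,0,-10],
    [0,0,-40],
    [0,-20,-75],
    [0,-60,-110],
    [0,-100,-145],
    [0,-135,-170],
    [0,-170,-190],
    [0,-170,-190],
  ],
  rot=[
    [0,0,0],
    [0,0,0],
    [0,0,0],
    [0,0,0],
    [0,0,0],
    [0,0,0],
    [0,0,0],
    [0,0,0],
    [0,0,0],
    [0,0,0],
    [0,0,0],
    [0,0,0],
    [0,0,0],
    [0,0,0],
    [0,0,0],
    [0,0,0],
  ],
  hand=[40,40,40,40,62,62,62,62,62,62,62,0,0,0,0,0],
)

```text
time_s: 13.53
position: [0.3234, 0.1059, 0.2427]
tcp_rot: [-2.171, -2.266, -0.002]
contact_force: [-0.0, 0.2, 0.3]
opening: 0.0308
```

```bash
sed -i "s/('j4',(357,232),.048)/('jM',(334,232),.048),('j4',(357,232),.048)/" meas.py; python3 meas.py | grep -E "^(j|cup|b[123])"; python3 go.py
python3 - <<'E'
from h import *
f=grab('top','t3.png'); P=cloud(f)
m=(P[...,2]>.08)&(P[...,2]<.26)&(P[...,1]>.03)&(P[...,1]<.2)&(P[...,0]>.56)&(P[...,0]<.7); q=P[m]
for z in np.arange(.1,.26,.01):
    w=q[np.abs(q[:,2]-z)<.005]
    if len(w)>5: print(round(z,2),len(w),np.percentile(w[:,0],[2,50,98]).round(3),np.percentile(w[:,1],[2,98]).round(3))
im=cv2.resize(f['frame'][120:280,250:410],None,fx=3.5,fy=3.5,interpolation=cv2.INTER_CUBIC); cv2.imwrite('pics/t3c.png',im[...,::-1])
E
```

```text
j5? few [0.567 0.396 0.04 ] [-0.003  0.     0.003]
j6? few [ 0.569 -0.101  0.04 ] [-0.003 -0.     0.002]
cupA circ [0.4582 0.409  0.048 ] mean [0.4583 0.409 ] r 0.0199 zmed 0.046 271
cupB circ [ 0.4583 -0.1026  0.048 ] mean [ 0.4586 -0.1027] r 0.0201 zmed 0.0459 266
jM circ [0.4955 0.1105 0.048 ] mean [0.4954 0.1105] r 0.0227 zmed 0.0474 370
j4 circ [0.4964 0.0644 0.048 ] mean [0.4964 0.0626] r 0.0251 zmed 0.0473 372
jL circ [0.4936 0.1641 0.048 ] mean [0.4937 0.1639] r 0.0226 zmed 0.0476 365
b1 circ [0.5726 0.1631 0.048 ] mean [0.5701 0.1639] r 0.0258 zmed 0.0476 377
b2 circ [0.575  0.1156 0.048 ] mean [0.5723 0.1159] r 0.0257 zmed 0.0474 374
b3 circ [0.576  0.0658 0.048 ] mean [0.5741 0.065 ] r 0.0251 zmed 0.0475 372
t 13.5833 pos [0.3222 0.106  0.2439] phi 2.5 F [-1.4  1.1  2.2] open 0.0269 q [-0.04  0.01  1.82  0.    1.32 -0.08]
0.1 25 [0.58  0.59  0.614] [0.031 0.198]
0.11 14 [0.581 0.595 0.612] [0.033 0.198]
0.12 13 [0.582 0.589 0.61 ] [0.031 0.2  ]
0.13 21 [0.583 0.595 0.607] [0.032 0.198]
0.14 17 [0.584 0.592 0.604] [0.031 0.198]
0.15 12 [0.585 0.593 0.605] [0.032 0.199]
0.16 16 [0.586 0.593 0.603] [0.031 0.199]
0.17 12 [0.587 0.594 0.601] [0.032 0.199]
0.18 11 [0.587 0.595 0.6  ] [0.03 0.2 ]
0.19 12 [0.589 0.595 0.6  ] [0.031 0.2  ]
0.2 29 [0.59  0.623 0.632] [0.032 0.199]
0.21 1793 [0.592 0.61  0.63 ] [0.034 0.197]
0.22 206 [0.578 0.594 0.626] [0.102 0.134]
0.23 103 [0.616 0.621 0.626] [0.101 0.133]
```

View pics/t3c.png

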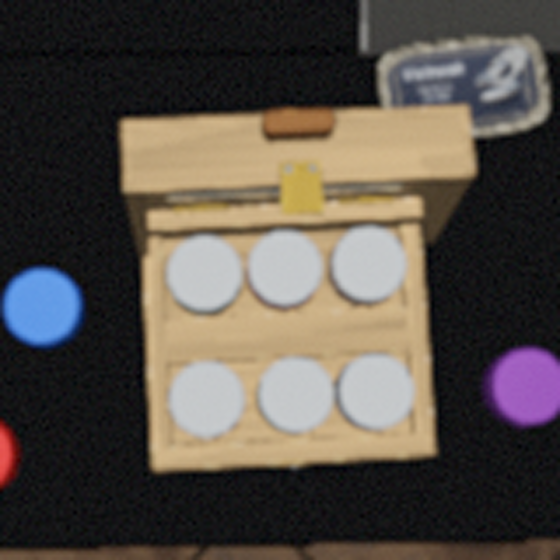

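Six jars stand in two rows: front row along-groove about +52, −1.6 and −50 mm, all tops at 48 mm. The cups have not moved. The lid top is at z≈0.21, back face x≈0.632, tab at y≈0.117. I'll turn the closed gripper crosswise, reach behind the lid and pull it over.

```bash
python3 go.py "0.45 .11 .31 90" "0.656 .1175 .31 90"
```

```text
t 13.6333 pos [0.3245 0.1059 0.2427] phi 2.4 F [ 0.7 -0.6 -1.2] open 0.0231 q [-0.04  0.01  1.81  0.    1.31 -0.08]
0.45 .11 .31 90 -> [ -1.  125.6 -67.2] [ 0.003 -0.002 -1.528]
0.656 .1175 .31 90 -> [ -2.3 331.7 -67. ] [ 0.003 -0.002 -1.528]
```

Request:
jog_arm(
  delta_pos=[
    [0,10,-15],
    [0,20,-30],
    [0,30,-45],
    [0,40,-60],
    [0,50,-67],
    [0,65,-67],
    [0,80,-67],
    [0,100,-67],
    [0,125,-67],
    [0,160,-67],
    [0,195,-67],
    [0,230,-67],
    [0,265,-67],
    [0,300,-67],
    [-2,332,-67],
    [-2,332,-67],
    [-2,332,-67],
  ],
  rot=[
    [0,0,-0.12],
    [0,0,-0.24],
    [0,0,-0.36],
    [0,0,-0.48],
    [0,0,-0.6],
    [0,0,-0.72],
    [0,0,-0.84],
    [0,0,-0.96],
    [0,0,-1.08],
    [0,0,-1.2],
    [0,0,-1.32],
    [0,0,-1.44],
    [0,0,-1.528],
    [0,0,-1.528],
    [0,0,-1.528],
    [0,0,-1.528],
    [0,0,-1.528],
  ],
  hand=[0,0,0,0,0,0,0,0,0,0,0,0,0,0,0,0,0],
)

```text
time_s: 15.05
position: [0.658, 0.1175, 0.3067]
tcp_rot: [-0.001, -3.139, -0.005]
contact_force: [-0.5, 0.4, 0.7]
opening: 0.0004
```

```bash
python3 go.py "0.656 .1175 .207 90" ".615 .1175 .201 90" ".575 .1155 .194 90" ".539 .114 .175 90" ".519 .113 .157 90" ".503 .112 .135 90" ".492 .112 .111 90"
```

```text
t 15.05 pos [0.658  0.1175 0.3067] phi 90.0 F [-0.5  0.4  0.7] open 0.0004 q [-0.    0.58  0.8   0.    1.76 -1.57]
0.656 .1175 .207 90 -> [ 1.7 -0.4 99.7] [ 0.003 -0.003 -0.001]
.615 .1175 .201 90 -> [ 42.7  -0.4 105.8] [ 0.003 -0.003 -0.001]
.575 .1155 .194 90 -> [ 82.7  -2.5 112.9] [ 0.003 -0.003 -0.001]
.539 .114 .175 90 -> [118.7  -4.1 132. ] [ 0.003 -0.003 -0.001]
.519 .113 .157 90 -> [138.6  -5.1 150. ] [ 0.003 -0.003 -0.001]
.503 .112 .135 90 -> [154.5  -6.2 172.1] [ 0.003 -0.003 -0.001]
.492 .112 .111 90 -> [165.5  -6.3 196.1] [ 0.003 -0.003 -0.001]
```

Request:
jog_arm(
  delta_pos=[
    [0,0,30],
    [0,0,60],
    [0,0,90],
    [0,0,100],
    [0,0,100],
    [10,0,101],
    [20,0,102],
    [30,0,104],
    [42,0,106],
    [52,0,108],
    [62,0,109],
    [72,0,111],
    [82,-2,113],
  ],
  rot=[
    [0,0,0],
    [0,0,0],
    [0,0,0],
    [0,0,0],
    [0,0,0],
    [0,0,0],
    [0,0,0],
    [0,0,0],
    [0,0,0],
    [0,0,0],
    [0,0,0],
    [0,0,0],
    [0,0,0],
  ],
  hand=[0,0,0,0,0,0,0,0,0,0,0,0,0],
)

```text
time_s: 16.13
position: [0.576, 0.1162, 0.1965]
tcp_rot: [0.001, 3.139, 0.005]
contact_force: [0.3, 0.7, 0.6]
opening: 0.0006
```

```bash
python3 go.py ".575 .1155 .194 90" ".539 .114 .175 90" ".519 .113 .157 90" ".503 .112 .135 90" ".492 .112 .111 90" ".492 .112 .2 90" ".4685 .111 .2 90"
```

```text
t 16.1333 pos [0.576  0.1162 0.1965] phi 90.0 F [0.3 0.7 0.6] open 0.0006 q [-0.    0.49  1.28  0.    1.37 -1.57]
.575 .1155 .194 90 -> [ 1.1 -0.7  2.5] [ 0.003  0.002 -0.   ]
.539 .114 .175 90 -> [37.1 -2.3 21.4] [ 0.003  0.002 -0.   ]
.519 .113 .157 90 -> [57.1 -3.4 39.3] [ 0.003  0.002 -0.   ]
.503 .112 .135 90 -> [73.2 -4.5 61.3] [ 0.003  0.002 -0.   ]
.492 .112 .111 90 -> [84.2 -4.6 85.3] [ 0.003  0.002 -0.   ]
.492 .112 .2 90 -> [84.  -4.3 -3.7] [ 0.003  0.002 -0.   ]
.4685 .111 .2 90 -> [107.5  -5.3  -3.8] [ 0.003  0.002 -0.   ]
```

Request:
jog_arm(
  delta_pos=[
    [10,-1,7],
    [20,-1,12],
    [29,-2,17],
    [37,-2,21],
    [47,-3,30],
    [57,-3,39],
    [65,-4,50],
    [73,-4,61],
    [79,-4,73],
    [84,-5,85],
    [84,-5,85],
    [84,-5,60],
    [84,-5,20],
    [107,-5,-4],
    [107,-5,-4],
    [107,-5,-4],
  ],
  rot=[
    [0,0,0],
    [0,0,0],
    [0,0,0],
    [0,0,0],
    [0,0,0],
    [0,0,0],
    [0,0,0],
    [0,0,0],
    [0,0,0],
    [0,0,0],
    [0,0,0],
    [0,0,0],
    [0,0,0],
    [0,0,0],
    [0,0,0],
    [0,0,0],
  ],
  hand=[0,0,0,0,0,0,0,0,0,0,0,0,0,0,0,0],
)

```text
time_s: 17.47
position: [0.4697, 0.1114, 0.203]
tcp_rot: [0.0, 3.134, 0.005]
contact_force: [-0.1, -0.0, 0.2]
opening: 0.0008
```

```bash
python3 go.py ".4685 .111 .085 90" ".4685 .111 .064 90"
python3 - <<'E'
from h import *
f=grab('scene','s4.png'); im=cv2.resize(f['frame'][110:250,240:400],None,fx=4,fy=4,interpolation=cv2.INTER_CUBIC); cv2.imwrite('pics/s4c.png',im[...,::-1])
E
```

```text
t 17.4667 pos [0.4697 0.1114 0.203 ] phi 90.0 F [-0.1 -0.   0.2] open 0.0008 q [-0.01  0.31  1.57  0.    1.26 -1.59]
.4685 .111 .085 90 -> [  2.2  -0.8 118. ] [ 0.003  0.008 -0.   ]
.4685 .111 .064 90 -> [  2.3  -0.8 139. ] [ 0.003  0.008 -0.   ]
```

View pics/s4c.png

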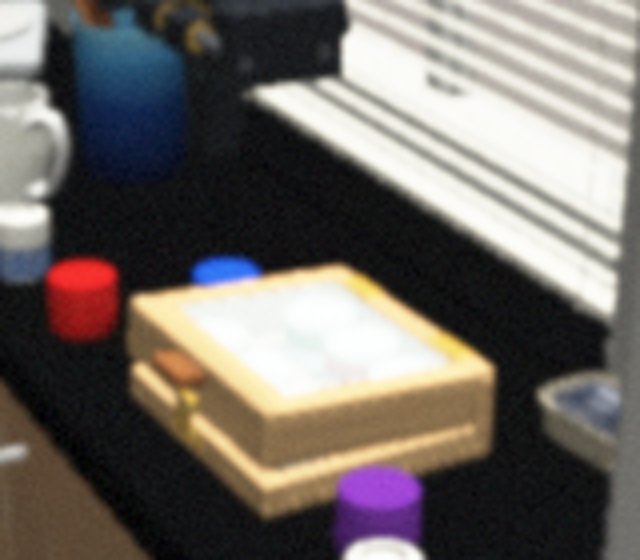

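The lid is down, resting on its catch with a small gap at the front. Now press on the front rail.

Request:
jog_arm(
  delta_pos=[
    [2,0,35],
    [2,0,70],
    [2,0,100],
    [2,0,113],
    [2,0,118],
    [2,0,121],
    [2,0,124],
    [2,0,127],
    [2,0,130],
    [2,0,132],
    [2,0,134],
    [2,0,135],
    [2,0,135],
  ],
  rot=[
    [0,0,0],
    [0,0,0],
    [0,0,0],
    [0,0,0],
    [0,0,0],
    [0,0,0],
    [0,0,0],
    [0,0,0],
    [0,0,0],
    [0,0,0],
    [0,0,0],
    [0,0,0],
    [0,0,0],
  ],
  hand=[0,0,0,0,0,0,0,0,0,0,0,0,0],
)

```text
time_s: 18.6
position: [0.4689, 0.1118, 0.0706]
tcp_rot: [-0.001, 3.133, 0.004]
contact_force: [-16.3, -2.2, 50.3]
opening: 0.0004
```

The tip stopped at the 57 mm shut height, reading 50 N. I'll back off and check.

Request:
jog_arm(
  delta_pos=[
    [0,0,-5],
    [0,0,-20],
    [0,0,-50],
    [30,0,-90],
    [60,0,-130],
    [90,0,-150],
    [130,0,-160],
    [150,0,-160],
    [150,0,-160],
    [150,0,-160],
  ],
  rot=[
    [0,0,0],
    [0,0,0],
    [0,0,0],
    [0,0,0],
    [0,0,0],
    [0,0,0],
    [0,0,0],
    [0,0,0],
    [0,0,0],
    [0,0,0],
  ],
  hand=[0,0,0,0,0,0,0,0,0,0],
)

```text
time_s: 19.43
position: [0.3174, 0.1113, 0.2302]
tcp_rot: [-0.001, 3.13, 0.004]
contact_force: [0.8, -0.3, -0.6]
opening: 0.0002
```

```bash
python3 meas.py | grep cup; python3 go.py
python3 - <<'E'
from h import *
f=grab('top'); P=cloud(f)
c,s=.9991,.042
d=P-np.array([.6104,.117,0]); xb=d[...,0]*c+d[...,1]*s; yb=-d[...,0]*s+d[...,1]*c
m=(P[...,2]>.03)&(P[...,2]<.09)&(xb<-.005)&(xb>-.153)&(abs(yb)<.082)
m&=((xb<-.137)|(abs(yb)>.074))  # wooden frame only
a=np.polyfit(-xb[m],P[...,2][m],1); print('lid angle ~',a[0].round(4),'z hinge',a[1].round(4),m.sum())
f=grab('scene','s5.png'); im=cv2.resize(f['frame'][110:270,240:400],None,fx=3.7,fy=3.7,interpolation=cv2.INTER_CUBIC); cv2.imwrite('pics/s5c.png',im[...,::-1])
E
```

```text
cupA circ [0.4583 0.409  0.048 ] mean [0.4583 0.4088] r 0.02 zmed 0.0463 276
cupB circ [ 0.4577 -0.1017  0.048 ] mean [ 0.4584 -0.1028] r 0.0206 zmed 0.0461 268
t 19.4833 pos [0.3183 0.1113 0.2299] phi 90.0 F [ 0.7 -0.3 -1.1] open 0.0003 q [-0.02  0.01  1.85  0.    1.26 -1.59]
lid angle ~ -0.0007 z hinge 0.057 1089
```

View pics/s5c.png

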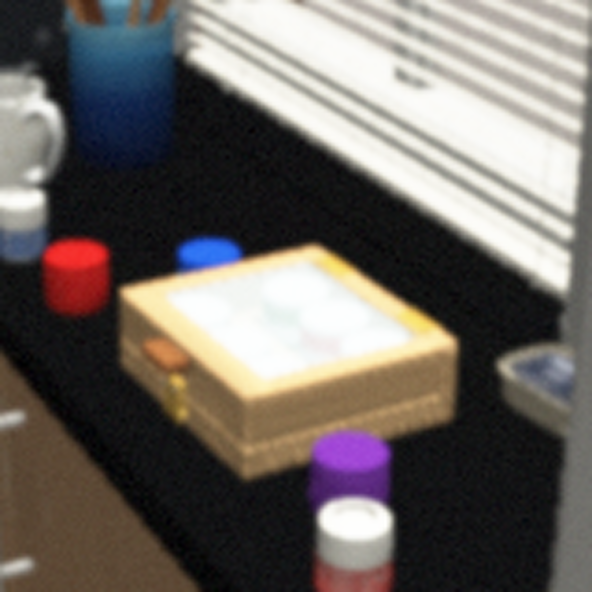

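The lid is fully shut: no gap, angle about 0 and top at 57 mm. The cups have not moved and the arm is clear, so I'm handing in.

```bash
python3 -c "
from cell import env
print(env.job_done())"
```

```text
the job is handed in; nothing more can be done
None
```

The job is handed in at about 19.5 s of the 69 s allowed. Both loose jars are in the front groove with jar_4, and the lid is snapped shut. The hand-in gives no verdict, so the results below are from my own checks.

**What I did:** I put the left jar at the left end of the groove, slid jar_4 about 6 mm to the right end, and put the right jar between them. Then I pulled the lid over from behind and pressed its front rail until the catch snapped.

**Last checks:**
- **Lid:** the depth fit gives an angle of about −0.001 rad with the top at 57 mm, and the picture shows no gap.
- **Jars:** measured just before the lid closed, the front row stood at about +52, −2 and −50 mm along the groove. They were within about 2 mm of its middle line, with tops at 48 mm. The back row had not moved. I did not re-measure the jars through the pane after closing.
- **Egg cups:** both within 1 mm of their start.
- **Arm:** clear and touching nothing.

**One thing to note:** the press peaked at about 50 N upward on the fingertips, more than the roughly 10 N needed. That is below the 120 N wrist limit. The 40 N limit applies to the arm and gripper body; I took the fingertips not to count.

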